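Close a three-part plaster mould on its dowels and hold it pressed shut

ROBOT

A 7-joint arm with a two-finger parallel gripper is mounted at the origin on a cart in front of the work surface, level with it; the furniture and walls round the work are solid. World frame = base frame: x ahead of the robot, y to its left, z up, the work surface at z = 0. Lengths are in m, angles in rad, forces in N, time in s.
With the tool pointing down it reaches from about 0.425 to 0.875 m from the base axis. Payload 4.7 kg.
Tool frame: the origin (TCP) lies midway between the tips of the shut fingers; the grasp point (between the pads) lies 19 mm behind it; z points along the fingers, y is the line along which they close (so a half turn about z gives the same grasp; the last joint's range is limited). The gripper opens to 85 mm and grips with 20 to 120 N. Pads are 22 mm wide; open, the fingers measure 114 mm over their backs; the gripper's body (76 mm by 85 mm) begins 54 mm behind the grasp point. The pads swing forward as they close: fully open they stand 13 mm farther back than shut.
Start: joints at [0.014, 0.321, -0.07, 1.45, 0.023, 1.371, -0.057], TCP at [0.65, -0, 0.231] pointing down, gripper open.
Joint ranges: [-2.86, 2.86], [-0.3, 2.09], [-1.38, 1.24], [0.06, 2.45], [-1.56, 4.7], [0.09, 2.05], [-2.69, 2.69]. Speed limits (rad/s): [2.57, 2.57, 3.14, 3.14, 3.14, 3.14, 3.14].

INTERFACE

Orientations are given as a 3x3 rotation matrix whose columns are the frame's x, y, z axes.
In Python, from bench import r gives the robot as it stands. Calls block until the motion is done:
- r.reach(position, orientation): joint-space move of the TCP to a pose.
- r.move_linear(position, speed=0.15, attitude=None, contact_N=None): straight line of the TCP; attitude=None keeps the orientation; speed is the mean speed in m/s. With contact_N (N) it stops when the force on the tool has changed by that much, and returns True; else False.
- r.move_joints(angles): joint-space move.
- r.set_gripper(opening): finger opening in m; the grip force is fixed at half the most; returns when the fingers have stopped.
- r.hold(seconds).
- r.solve_ik(position, orientation): joint angles nearest the present ones, or None.
- r.read_camera(name): name is "scene" or "side" or "wrist"; returns a dict with "color" (480x640x3 uint8, red, green, blue), "fx", "fy", "cx", "cy" (pixels), "extrinsics" (4x4, takes a point from world to camera coordinates). Camera axes: x right, y up, looking along -z (the intrinsics and any distortion apply to the point x, -y, -z); pixel columns grow to the right and rows downward; lengths in m; the calibration is good to about 2 mm. A picture is of the moment at which its call begins. There is no depth.
A pose or a line that the arm cannot do raises r.Unreachable and nothing moves.
- r.finish_job(): hands the job in; it is judged then, once.
Readings, each from a call of its own:
- r.read_clock(): time.
- r.read_joint_pos(): joint angles.
- r.read_joint_velocities(): joint speeds.
- r.read_tau(): joint torques, N m.
- r.read_ee_pos(): TCP position.
- r.read_tool_rot(): TCP orientation.
- r.read_force(): force on the tool from outside, world axes, zero at the start.
- r.read_ft_torque(): the same for the moment, N m.
- r.read_finger_gap(): finger opening in m.
- r.read_gripper_force(): force on a finger pad.
Only numpy, scipy, OpenCV 4.12 (cv2) and the standard library are available. Lean on these libraries where they do the work, as an engineer would, in place of code of your own. Each camera call takes 0.05 s, during which the arm holds its last target. There are 200 camera calls.

TASK

Put the plaster mould together on its bottom part, which is screwed down to a small board: set the open middle frame squarely onto the bottom part's two dowels and let go of it, then fit the cover onto the middle frame's dowels, thick dowel into wide hole each time, so that all joints close flush. Finish while still pressing the cover down with the gripper at about 15 N (never more than 60 N), holding the mould shut for the strap, and do not disturb the marker, the glaze jar and the little tile lying round it.

Things in the scene. Friction and masses are not known exactly. Their poses are not given: they have to be found in the camera images.
- mould_bottom: fixed bottom mould part: plaster block 116 x 60 x 22 mm on a plywood board 136 x 84 x 10 mm. Origin: centre of the board's underside; x along the 116 mm, y along the 60 mm, z up. Top face 32 mm above the origin; on it two brass dowels on the long centre line: thick at x = -42 mm, thin at x = +42 mm, both 13 mm tall
- mould_middle: loose middle mould part: open plaster frame 116 x 60 x 34 mm, 0.32 kg, with a 48 x 38 mm opening, lying right way up. Origin: centre of its underside; x along the 116 mm, y along the 60 mm (grip here, across the middle of the long sides), z up. Sockets 16 mm deep underneath: wide at x = -42, narrow at x = +42 mm; on top two 13 mm tall dowels at the same places, thick at x = -42 mm
- mould_cover: loose cover: plaster plate 116 x 60 x 20 mm, 0.30 kg, a dark steel grip block 34 (along x) x 24 (along y) x 30 mm tall on its middle. Origin: centre of its underside; x along the 116 mm, z up. Two holes right through: wide at x = -42, narrow at x = +42 mm. Grip the block across its 24 mm from above; the fingertips may rest on the plate to press
- bottom_thick_dowel (a point): foot centre of the bottom part's thick dowel, on its top face; dowel 16 mm in diameter, its upper 5 mm tapering by 3 mm in radius
- bottom_thin_dowel (a point): foot centre of the bottom part's thin dowel, on its top face; dowel 10 mm in diameter, its upper 5 mm tapering by 3 mm in radius
- middle_thick_socket (a point): mouth centre of the middle frame's wide socket, in its underside; 18 mm in diameter
- middle_thin_socket (a point): mouth centre of the middle frame's narrow socket, in its underside; 12 mm in diameter
- middle_thick_dowel (a point): foot centre of the middle frame's thick dowel, on its top face; dowel 16 mm in diameter, its upper 5 mm tapering by 3 mm in radius
- middle_thin_dowel (a point): foot centre of the middle frame's thin dowel, on its top face; dowel 10 mm in diameter, its upper 5 mm tapering by 3 mm in radius
- cover_thick_socket (a point): lower mouth centre of the cover's wide hole, in its underside; 18 mm in diameter
- cover_thin_socket (a point): lower mouth centre of the cover's narrow hole, in its underside; 12 mm in diameter
- pen: loose blue and white marker, 130 x 18 x 20 mm, lying along its x axis; origin under its centre; to be left alone
- stack_corner (a point): obstacle: near right foot corner of a fixed tall stack of white ribbed trays that reaches 210 mm further in world x, 410 mm further in world y and 0.47 m up; keep the arm clear
- comparator: obstacle: fixed dial comparator stand, about 125 (x) x 125 (y) mm, 0.19 m tall; origin under its centre on the bench; keep the arm clear
- jar: loose white jar with a ribbed blue cap, 57 mm across, 74 mm tall; origin under its centre; to be left alone
- plate: loose small glazed ceramic tile, 23 x 23 x 8 mm; origin under its centre; to be left alone

How it is judged:
On the way, in this order (a step that is already met when the one before it is completed fails the run):
1. the middle frame sits down on the bottom part's dowels, thick dowel in wide socket, and the gripper has let go of it (distance between middle_thick_socket and bottom_thick_dowel below 0.003 m and distance between middle_thin_socket and bottom_thin_dowel below 0.003 m and contact force between the fingers and mould_middle below 0.5 N), for 0.2 s.
2. the cover sits down on the middle frame's dowels, thick dowel in wide hole (distance between middle_thick_socket and bottom_thick_dowel below 0.003 m and distance between middle_thin_socket and bottom_thin_dowel below 0.003 m and distance between cover_thick_socket and middle_thick_dowel below 0.003 m and distance between cover_thin_socket and middle_thin_dowel below 0.003 m), for 0.2 s.
At the end, for the whole second after the job is handed in: At both joints each socket mouth is within 3 mm of the foot of its own dowel (thick with wide, thin with narrow), and the robot is still pressing on the cover: the gripper touches the cover with more than 5 N and the force between cover and middle frame is 8 to 45 N, all through the last second (all of step 2 and contact force between mould_cover and mould_middle between 8 and 45 N and contact force between any of the fingers, the arm and mould_cover above 5 N); the arm keeps its last pose, push and grip.
It fails at once if the marker is pushed more than 25 mm from its place (distance of pen from where it was at the start of the episode above 0.025 m).
It fails at once if the glaze jar is pushed more than 25 mm from its place (distance of jar from where it was at the start of the episode above 0.025 m).
It fails at once if the glazed tile is pushed more than 25 mm from its place (distance of plate from where it was at the start of the episode above 0.025 m).
It fails at once if a joint of the mould is loaded with more than 60 N (contact force between mould_cover and mould_middle above 60 N or contact force between mould_middle and mould_bottom above 60 N).
It also fails if it takes over 64 s, if anything falls off the work surface, if the arm or the gripper's body presses on something with over 40 N, if the wrist force passes 120 N, or if a joint passes its speed limit or range.

## Working session

There is one attempt and no reset: what is moved stays moved. The work goes in short steps, each a Python script; the robot and the scene stay as the last script left them, time stands still between calls to the robot, and variables do not carry over. Pictures are saved under pics/ and viewed, at most 10 in all, crops included, and the job is handed in when it is done.

```bash
ls; mkdir -p pics
python3 - <<'E'
from bench import r
import cv2,pickle
d={}
for n in("scene","side","wrist"):
    c=r.read_camera(n); d[n]=c
    cv2.imwrite(f"pics/{n}0.png",c["color"][:,:,::-1]); print(n,{k:(v.round(3).tolist() if hasattr(v,'round') else v) for k,v in c.items() if k!="color"})
pickle.dump(d,open("c0.pkl","wb")); print(r.read_clock(),r.read_ee_pos(),r.read_tool_rot().round(3).tolist())
E
```

```text
bench.py
pics
scene {'fx': 621.0146503626814, 'fy': 621.0146503626814, 'cx': 320.2078710190593, 'cy': 242.43721308792126, 'extrinsics': [[0.837, -0.548, 0.019, -0.382], [0.301, 0.488, 0.82, -0.243], [-0.458, -0.68, 0.573, -1.155], [0.0, 0.0, 0.0, 1.0]]}
side {'fx': 608.3411660356757, 'fy': 608.3411660356757, 'cx': 324.0657701895959, 'cy': 239.525100982991, 'extrinsics': [[-0.816, -0.578, -0.002, 0.478], [0.342, -0.485, 0.805, -0.166], [-0.466, 0.656, 0.593, -1.049], [0.0, 0.0, 0.0, 1.0]]}
wrist {'fx': 414.40391189305, 'fy': 414.40391189305, 'cx': 320.0559836507659, 'cy': 237.73441000735943, 'extrinsics': [[1.0, 0.0, -0.002, -0.648], [-0.001, 0.946, -0.324, 0.042], [0.001, 0.324, 0.946, -0.38], [0.0, 0.0, 0.0, 1.0]]}
0.15 [ 6.49577566e-01 -3.77352630e-05  2.30447707e-01] [[-0.0, 1.0, -0.002], [1.0, 0.0, -0.0], [-0.0, -0.002, -1.0]]
```

View pics/scene0.png

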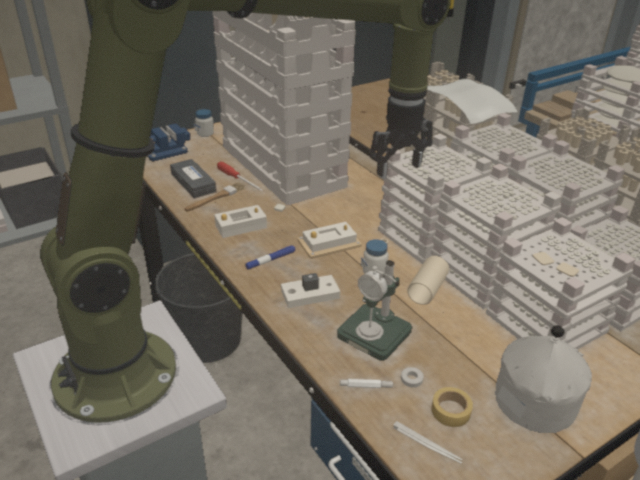

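View pics/side0.png

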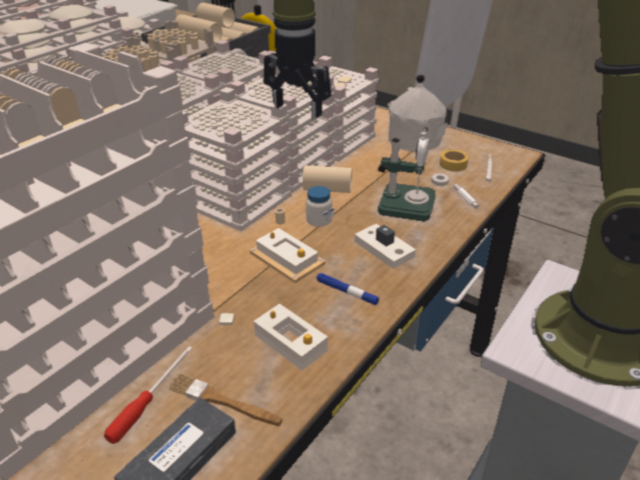

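View pics/wrist0.png

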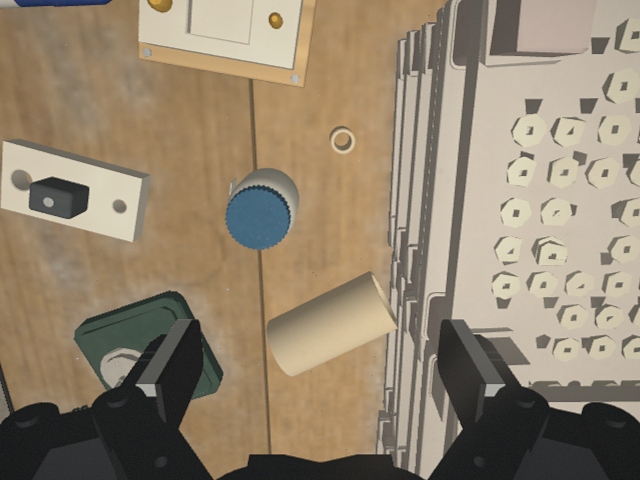

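The scene view shows the frame at (240,220), bottom part at (330,237), cover at (310,288), comparator at (375,330), jar at (376,250), pen at (270,257), tile at (279,207) and the stack's foot corner at about (288,196). The side view shows the frame's dowels at (308,339) and (272,314). The wrist view shows the cover's holes at (22,180) wide and (119,206) narrow, and the bottom part's dowels at (160,3) and (277,20).

```bash
cat > h.py <<'E'
import numpy as np, cv2
def ray(c,p):
    E=np.array(c["extrinsics"]);R,t=E[:3,:3],E[:3,3]
    d=np.array([(p[0]-c["cx"])/c["fx"],-(p[1]-c["cy"])/c["fy"],-1.])
    return -R.T@t, R.T@d
def plane(c,p,z):
    o,d=ray(c,p); return o+d*(z-o[2])/d[2]
def tri(*obs):
    A=np.zeros((3,3));b=np.zeros(3);L=[]
    for c,p in obs:
        o,d=ray(c,p);d=d/np.linalg.norm(d);P=np.eye(3)-np.outer(d,d);A+=P;b+=P@o;L.append((o,P))
    x=np.linalg.solve(A,b); return x,max(np.linalg.norm(P@(x-o)) for o,P in L)
def save(c,n): cv2.imwrite(f"pics/{n}.png",c["color"][:,:,::-1])
E
python3 - <<'E'
import pickle;from h import *
np.set_printoptions(precision=4,suppress=True)
d=pickle.load(open("c0.pkl","rb"));s,e,w=d["scene"],d["side"],d["wrist"]
P=lambda n,c,p,z:print(n,plane(c,p,z))
P("stack s",s,(290,196),0);P("stack e",e,(213,318),0)
print("mid thin",tri((s,(262,209)),(e,(272,314))),"mid thick",tri((s,(225,218)),(e,(308,339))))
print("bot thick",tri((s,(309,240)),(e,(301,253)),(w,(160,3))),"thin",tri((s,(348,229)),(e,(272,236)),(w,(277,20))))
P("cov wide",w,(22,180),.02);P("cov nar",w,(119,206),.02);P("comp",s,(374,331),0);P("jar",s,(376,265),.0);P("pen",e,(347,288),.02);P("tile",e,(227,319),.008)
E
```

```text
stack s [0.6088 0.3822 0.    ]
stack e [0.5777 0.3536 0.    ]
mid thin (array([0.4796, 0.3098, 0.0345]), np.float64(0.004905253983503681)) mid thick (array([0.3876, 0.3243, 0.0347]), np.float64(6.667656944598448e-05))
bot thick (array([0.5291, 0.1479, 0.0292]), np.float64(0.00933032752367139)) thin (array([0.6194, 0.1332, 0.0317]), np.float64(0.004748255574582435))
cov wide [0.3917 0.0153 0.02  ]
cov nar [ 0.4715 -0.0077  0.02  ]
comp [ 0.4788 -0.1664 -0.    ]
jar [0.6182 0.009  0.    ]
pen [0.4148 0.1674 0.02  ]
tile [0.5492 0.3468 0.008 ]
```

```bash
cat >> h.py <<'E'
def ori(yaw,s=-1):  # s=-1: tool x along part -x ; s=+1: along part +x ; tool y along part y line
    a=yaw+(np.pi if s<0 else 0); x=np.array([np.cos(a),np.sin(a),0]);z=np.array([0,0,-1.]);return np.column_stack([x,np.cross(z,x),z])
E
python3 - <<'E'
from bench import r;from h import *
import pickle
np.set_printoptions(precision=3,suppress=True)
for s in(-1,1):
  for p,y in(((.434,.317,.03),-.15),((.434,.317,.25),-.15),((.574,.14,.06),-.16),((.574,.14,.2),-.16),((.432,.004,.03),-.28),((.432,.004,.2),-.28),((.574,.14,.12),-.16),((.5,.22,.27),0),((.5,.08,.27),0)):
    print(s,p,r.solve_ik(np.array(p),ori(y,s)))
E
```

```text
-1 (0.434, 0.317, 0.03) [-0.251  0.317 -0.486  1.927  0.181  0.94   0.597]
-1 (0.434, 0.317, 0.25) [-0.24   0.097 -0.468  1.69   0.045  1.365  0.705]
-1 (0.574, 0.14, 0.06) [-0.013  0.358 -0.321  1.78   0.13   1.024  1.028]
-1 (0.574, 0.14, 0.2) [-0.006  0.23  -0.324  1.638  0.076  1.286  1.068]
-1 (0.432, 0.004, 0.03) [ 0.144  0.083 -0.221  2.177  0.024  0.883  1.2  ]
-1 (0.432, 0.004, 0.2) [ 0.143 -0.119 -0.198  1.993 -0.025  1.265  1.245]
-1 (0.574, 0.14, 0.12) [-0.008  0.294 -0.324  1.729  0.102  1.135  1.048]
-1 (0.5, 0.22, 0.27) [-0.104  0.103 -0.386  1.641  0.039  1.405  1.076]
-1 (0.5, 0.08, 0.27) [ 0.079  0.01  -0.291  1.732  0.003  1.4    1.358]
1 (0.434, 0.317, 0.03) [-0.551  0.282 -0.145  1.937  0.05   0.926 -2.442]
1 (0.434, 0.317, 0.25) [-0.485  0.082 -0.206  1.698  0.017  1.363 -2.415]
1 (0.574, 0.14, 0.06) [-0.337  0.336  0.062  1.793 -0.024  1.013 -1.996]
1 (0.574, 0.14, 0.2) [-0.319  0.212  0.04   1.65  -0.009  1.28  -2.008]
1 (0.432, 0.004, 0.03) [-0.134  0.073  0.065  2.187 -0.006  0.882 -1.916]
1 (0.432, 0.004, 0.2) [-0.106 -0.126  0.032  2.001  0.004  1.267 -1.926]
1 (0.574, 0.14, 0.12) [-0.329  0.273  0.052  1.741 -0.016  1.127 -2.003]
1 (0.5, 0.22, 0.27) [-0.376  0.088 -0.093  1.65   0.008  1.403 -2.041]
1 (0.5, 0.08, 0.27) [-0.211  0.    -0.     1.742  0.     1.4   -1.782]
```

Run:
```python
from bench import r;from h import *
import pickle
O=ori(-.15); V=[]
for k,p in enumerate(((.48,.06,.27),(.46,.22,.27))):
    r.reach(np.array(p),O); r.hold(.3); c=r.read_camera("wrist"); V.append(c); save(c,f"v{k}")
pickle.dump(V,open("v.pkl","wb")); print(r.read_clock())
cv2.imwrite("pics/v01.png",np.hstack([cv2.resize(c["color"][:,:,::-1],(400,300)) for c in V]))
```

```text
2.725
```

View pics/v0.png

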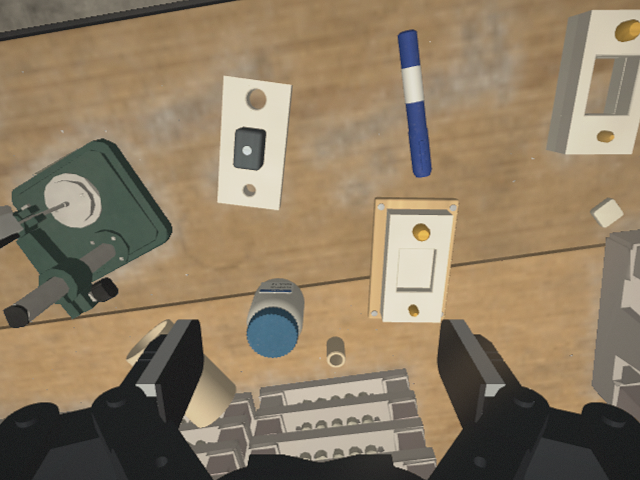

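View pics/v1.png

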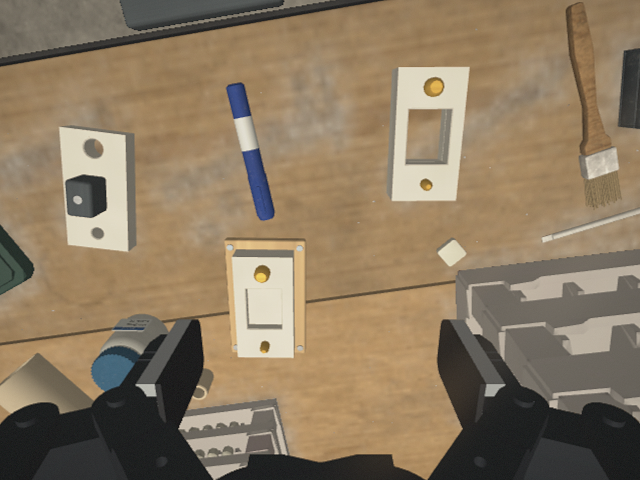

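Both views show all three parts with the thick side at low x. View 1: cover holes (93,148) and (97,233), bottom dowels (262,273) and (264,347), frame dowels (433,87) and (426,184). View 0: cover holes (256,99) and (249,190), bottom dowels (421,232) and (413,310), frame dowels (627,31, cut by the border) and (605,136). Next I extract the top face contours and dowel blobs.

```bash
cat >> h.py <<'E'
def masks(c):
    hsv=cv2.cvtColor(c["color"],cv2.COLOR_RGB2HSV); H,S,V=cv2.split(hsv)
    return ((V>200)&(S<45)).astype(np.uint8), ((S>140)&(H>10)&(H<32)&(V>90)).astype(np.uint8)
def face(c,seed,wide=60):
    m=masks(c)[0]; m=cv2.morphologyEx(m,cv2.MORPH_OPEN,np.ones((3,3),np.uint8))
    n,l,st,_=cv2.connectedComponentsWithStats(m); y0,x0=[int(seed[1]),int(seed[0])]
    w=l[y0-6:y0+7,x0-6:x0+7].ravel(); w=w[w>0]; k=np.bincount(w).argmax()
    pts=np.argwhere(l==k)[:,::-1].astype(np.int32); return cv2.convexHull(pts)[:,0].astype(float),st[k,4]
def brass(c,seed,rad=22):
    m=masks(c)[1]; n,l,st,ce=cv2.connectedComponentsWithStats(m)
    d=[(np.hypot(*(ce[i]-seed)) if st[i,4]>15 else 1e9) for i in range(1,n)]; k=int(np.argmin(d))+1
    assert d[k-1]<rad,d[k-1]; return ce[k],st[k]
def rect(c,hull,z):
    P=np.array([plane(c,p,z)[:2] for p in hull]); (cx,cy),(a,b),t=cv2.minAreaRect((P*1000).astype(np.float32))
    if a<b: a,b,t=b,a,t+90
    t=(t+90)%180-90; return np.array([cx,cy])/1000,(a,b),t
E
python3 - <<'E'
import pickle;from h import *
np.set_printoptions(precision=4,suppress=True)
V=pickle.load(open("v.pkl","rb"))
q=lambda i,s: cv2.boxPoints(cv2.minAreaRect(face(V[i],s)[0].astype(np.float32)))
for n,seeds,z in(("cover",((230,110),(120,200)),.02),("bottom",((395,240),(240,300)),.032),("middle",((565,140),(395,150)),.034)):
  for i in(0,1):
    h,a=face(V[i],seeds[i]); 
    for zz in(z-.005,z,z+.005): print(n,i,a,zz,*rect(V[i],h,zz))
for n,ss in(("bt",((421,232),(262,273))),("bn",((413,310),(264,347))),("mn",((605,136),(426,184)))):
  b=[brass(V[i],ss[i]) for i in(0,1)]; print(n,b[0][0],b[1][0],b[0][1][2:],b[1][1][2:],tri((V[0],b[0][0]),(V[1],b[1][0])))
print("cov wide",tri((V[0],(256.5,99)),(V[1],(93,148))),"nar",tri((V[0],(249.5,190)),(V[1],(97,233))))
b=brass(V[1],(433,87));print(b)
E
```

```text
cover 0 6267 0.015 [0.4306 0.0031] (116.89383697509766, 60.151519775390625) -15.995849609375
cover 0 6267 0.02 [0.4302 0.0039] (115.42090606689453, 59.393592834472656) -15.995864868164062
cover 0 6267 0.025 [0.4297 0.0048] (113.947998046875, 58.63563919067383) -15.995857238769531
cover 1 5080 0.015 [0.4308 0.0014] (116.71289825439453, 60.097930908203125) -15.943336486816406
cover 1 5080 0.02 [0.4301 0.0043] (115.24295806884766, 59.341033935546875) -15.943336486816406
cover 1 5080 0.025 [0.4294 0.0072] (113.77301788330078, 58.584136962890625) -15.943336486816406
bottom 0 5685 0.027 [0.5754 0.1433] (116.19000244140625, 61.05282211303711) -8.889442443847656
bottom 0 5685 0.032 [0.5731 0.1424] (114.68032836914062, 60.259559631347656) -8.889419555664062
bottom 0 5685 0.037 [0.5707 0.1415] (113.17061614990234, 59.46627426147461) -8.889427185058594
bottom 1 5040 0.027 [0.5754 0.1417] (116.1108627319336, 60.564453125) -9.367790222167969
bottom 1 5040 0.032 [0.5728 0.1428] (114.6029281616211, 59.777889251708984) -9.3677978515625
bottom 1 5040 0.037 [0.5703 0.144 ] (113.09498596191406, 58.9913
[... 535 characters left out ...]
7] (113.85401153564453, 58.80435562133789) -8.33551025390625
bt [420.8483 232.1896] [261.6154 273.6872] [ 17  17 211] [ 16  17 195] (array([0.5323, 0.1495, 0.0358]), np.float64(3.996670852999415e-05))
bn [413.0822 310.3562] [264.3333 346.7536] [ 9 11 73] [ 8 11 69] (array([0.6154, 0.1357, 0.0355]), np.float64(1.7088560630090034e-06))
mn [609.0741 138.4815] [425.8295 184.4886] [11  7 27] [11 10 88] (array([0.4667, 0.3144, 0.045 ]), np.float64(0.001405108431783596))
cov wide (array([0.3901, 0.016 , 0.0199]), np.float64(0.0001651151696628136)) nar (array([ 0.4705, -0.007 ,  0.0204]), np.float64(3.0203947629544325e-05))
(array([433.3821,  86.7357]), array([424,  78,  20,  18, 280], dtype=int32))
```

Two-view heights agree with the text (20, 32 and 34 mm). Now a closer look straight over the bottom part and the frame, with the same relative geometry so that biases cancel.

```bash
cat >> h.py <<'E'
def proj(c,X):
    E=np.array(c["extrinsics"]); p=E[:3,:3]@X+E[:3,3]; return np.array([c["cx"]-c["fx"]*p[0]/p[2], c["cy"]+c["fy"]*p[1]/p[2]])
def loc(xy,yaw,l,z):
    c,s=np.cos(yaw),np.sin(yaw); return np.array([xy[0]+c*l[0]-s*l[1],xy[1]+s*l[0]+c*l[1],z])
def measure(c,xy,yaw,z,dowels=True):
    out={}; h,a=face(c,proj(c,loc(xy,yaw,(-.02,.025),z))); out["face"]=rect(c,h,z)
    if dowels:
        q=[plane(c,brass(c,proj(c,loc(xy,yaw,(x,0),z+.008)),30)[0],z+.008)[:2] for x in(-.042,.042)]
        out["dow"]=(sum(q)/2,np.hypot(*(q[1]-q[0])),np.degrees(np.arctan2(*(q[1]-q[0])[::-1])))
    return out
E
python3 - <<'E'
from bench import r;from h import *
import pickle
B=((.573,.1426),np.radians(-9.3),.032);M=((.4252,.3218),np.radians(-8.37),.034);out=[]
for n,(xy,y,z) in(("b",B),("m",M)):
    r.reach(np.array([*xy,z+.14]),ori(y)); r.hold(.3); c=r.read_camera("wrist"); out.append(c); save(c,"n"+n)
    pickle.dump(out,open("n.pkl","wb"))
    try: print(n,measure(c,xy,y,z), r.read_ee_pos())
    except Exception as e: print(n,repr(e))
print(r.read_clock(),r.read_force())
cv2.imwrite("pics/nbm.png",np.hstack([cv2.resize(c["color"][:,:,::-1],(400,300)) for c in out]))
E
```

```text
b {'face': (array([0.57341095, 0.14262622]), (115.23250579833984, 59.13176345825195), -9.39117431640625), 'dow': (array([0.57246214, 0.14271242]), np.float64(0.0826273518732883), np.float64(-9.466918277789883))} [0.57293032 0.14349394 0.17311944]
m {'face': (array([0.42512909, 0.32188074]), (114.95307159423828, 59.38153839111328), -8.4642333984375), 'dow': (array([0.42416796, 0.32193028]), np.float64(0.08276727276060782), np.float64(-8.3426605261209))} [0.42586905 0.3211148  0.17387272]
5.0583 [ 0.14606518 -0.04853411 -0.07659944]
```

View pics/nbm.png

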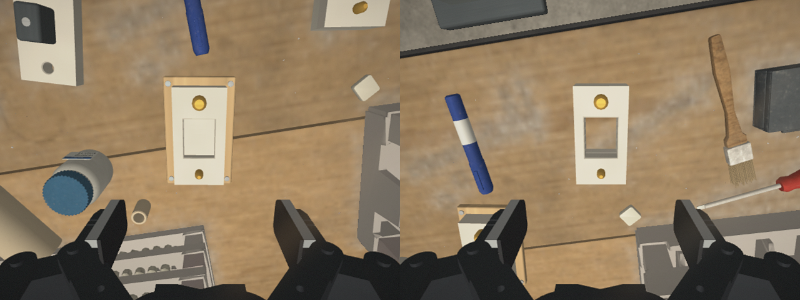

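The crop shows the bottom part and the frame cleanly found, both with free room for the fingers; face and dowel estimates agree within 1 mm. Grasp the frame.

```bash
cat >> h.py <<'E'
def goto(r,p,O,speed=.1,n=2,**k):
    p=np.array(p,float); cmd=p.copy()
    for i in range(n):
        r.move_linear(cmd,speed=speed if i==0 else .02,attitude=O); r.hold(.15); cmd=cmd+(p-r.read_ee_pos())
    return p-r.read_ee_pos()
E
python3 - <<'E'
from bench import r;from h import *
np.set_printoptions(precision=4,suppress=True)
xy=np.array([.4251,.3219]);O=ori(np.radians(-8.4))
print(goto(r,[*xy,.06],O,.12)); print(goto(r,[*xy,.006],O,.08),r.read_force(),r.read_tool_rot()[:,2])
r.set_gripper(.0); print(r.read_finger_gap(),r.read_gripper_force(),r.read_ee_pos(),r.read_force())
p=r.read_ee_pos(); r.move_linear(p+[0,0,.10],speed=.08); r.hold(.2)
print(r.read_finger_gap(),r.read_ee_pos(),r.read_tool_rot()[:,[0,2]],r.read_force(),r.read_ft_torque(),r.read_clock())
c=r.read_camera("side");save(c,"g1s"); c2=r.read_camera("wrist");save(c2,"g1w")
cv2.imwrite("pics/g1.png",np.hstack([cv2.resize(x["color"][:,:,::-1],(400,300)) for x in(c,c2)]))
E
```

```text
[0.0005 0.0004 0.0008]
[0.0004 0.0004 0.0006] [0.2451 0.7001 1.1007] [ 0.0002  0.0001 -1.    ]
0.059254907153562776 66.61500692367554 [0.4249 0.3219 0.0057] [-0.4082  0.2862  2.453 ]
0.05901785913032621 [0.4247 0.3218 0.1053] [[-0.9893 -0.0008]
 [ 0.146  -0.0004]
 [ 0.0007 -1.    ]] [-0.4221  0.0089 -2.9314] [-0.0437  0.0009 -0.0043] 10.0417
```

View pics/g1.png

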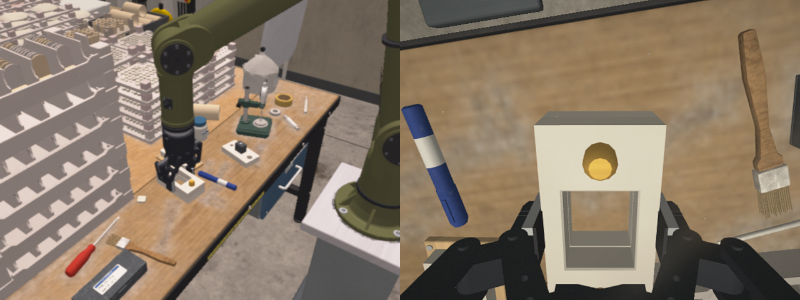

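The frame is gripped level across its long sides, thick dowel toward the robot. Place it.

Run:
```python
from bench import r;from h import *
np.set_printoptions(precision=4,suppress=True)
yaw=np.radians(-9.43);O=ori(yaw); xy=np.array([.5734,.1426])-[.0002,0]
print(goto(r,[*xy,.105],O,.1)); print(goto(r,[*xy,.058],O,.05,3))
f0=r.read_force();t0=r.read_ft_torque();print(f0,t0)
c=r.read_camera("wrist");save(c,"p1")
e=r.read_ee_pos(); hit=r.move_linear([*(xy+(xy-e[:2])),.036],speed=.015,contact_N=8)
print(hit,r.read_ee_pos(),r.read_force()-f0,r.read_ft_torque()-t0,r.read_finger_gap(),r.read_clock())
```

```text
[-0.0001  0.0002  0.    ]
[-0. -0.  0.]
[-0.8933  0.535  -4.5484] [ 0.0316  0.0329 -0.0195]
True [0.5732 0.1426 0.0377] [ 0.7033 -0.9192 10.194 ] [ 0.0694 -0.0603  0.0074] 0.05881503095287611 16.5083
```

Seated at exactly the expected height. Release, check the frame from above, then look at the cover.

Run:
```python
from bench import r;from h import *
np.set_printoptions(precision=4,suppress=True)
r.set_gripper(.085); print(r.read_finger_gap(),r.read_force()); r.hold(.3)
p=r.read_ee_pos(); yb=np.radians(-9.43)
r.move_linear([p[0],p[1],.066+.14],speed=.12); r.hold(.2)
c=r.read_camera("wrist"); save(c,"q1"); print("mid",measure(c,(.5734,.1426),yb,.066),r.read_ee_pos())
yc=np.radians(-15.97)
r.reach(np.array([.4302,.0042,.16]),ori(yc)); r.hold(.3)
c2=r.read_camera("wrist"); save(c2,"q2"); print("cov",measure(c2,(.4302,.0042),yc,.02,False),r.read_ee_pos())
print(r.read_clock(),r.read_force())
cv2.imwrite("pics/q.png",np.hstack([cv2.resize(x["color"][:,:,::-1],(400,300)) for x in(c,c2)]))
```

```text
0.08488305235238643 [0.4332 0.1687 0.213 ]
mid {'face': (array([0.5733, 0.1417]), (114.87091827392578, 61.455501556396484), -9.399169921875), 'dow': (array([0.5725, 0.1425]), np.float64(0.08262802457523098), np.float64(-9.372676124949683))} [0.5713 0.142  0.2056]
cov {'face': (array([0.4299, 0.0036]), (114.38843536376953, 59.70172882080078), -15.877227783203125)} [0.4307 0.0048 0.16  ]
20.1833 [-0.7967 -0.0219 -0.1109]
```

View pics/q.png

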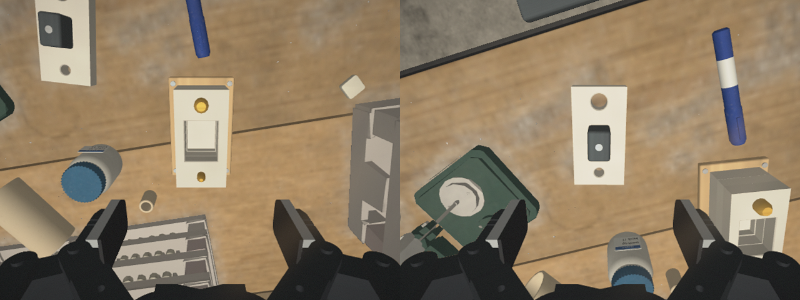

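The frame sits square on the bottom part; the cover is undisturbed with wide hole at (600,101) in the crop and its block at (599,143). Grasp the cover.

Run:
```python
from bench import r;from h import *
np.set_printoptions(precision=4,suppress=True)
xy=np.array([.430,.0038]);O=ori(np.radians(-15.93))
r.set_gripper(.055)
print(goto(r,[*xy,.06],O,.12)); print(goto(r,[*xy,.022],O,.06,3),r.read_force())
r.set_gripper(0); print(r.read_finger_gap(),r.read_gripper_force(),r.read_ee_pos(),r.read_force())
p=r.read_ee_pos(); r.move_linear(p+[0,0,.11],speed=.1); r.hold(.2)
print(r.read_finger_gap(),r.read_ee_pos(),r.read_tool_rot()[:,2],r.read_force(),r.read_ft_torque(),r.read_clock())
c=r.read_camera("side");save(c,"g2s"); c2=r.read_camera("wrist");save(c2,"g2w")
cv2.imwrite("pics/g2.png",np.hstack([cv2.resize(x["color"][:,:,::-1],(400,300)) for x in(c,c2)]))
```

```text
[ 0.0007 -0.      0.0007]
[0.     0.     0.0001] [0.0227 0.2822 0.027 ]
0.02299892576969668 59.653360247612 [0.4302 0.0039 0.0221] [-0.2332 -0.58    1.7811]
0.023134101971877156 [0.4298 0.0039 0.1316] [-0.0011  0.0001 -1.    ] [ 0.6641  0.0258 -3.5529] [-0.0231 -0.0013 -0.0247] 25.675
```

View pics/g2.png

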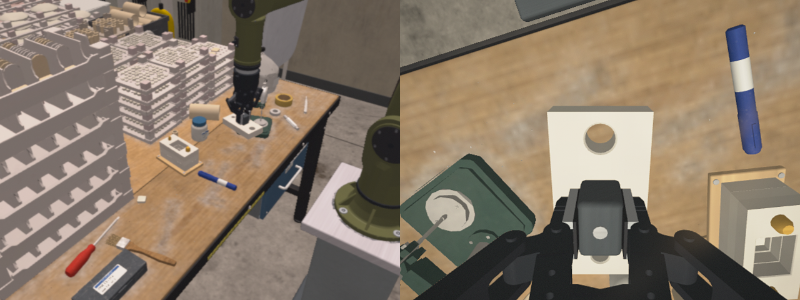

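The cover hangs level, wide hole toward the robot. Fit it.

Run:
```python
from bench import r;from h import *
np.set_printoptions(precision=4,suppress=True)
O=ori(np.radians(-9.42)); xy=np.array([.5735,.1426])
print(goto(r,[*xy,.1316],O,.1)); print(goto(r,[*xy,.108],O,.05,3))
f0=r.read_force();t0=r.read_ft_torque();print(f0,t0)
e=r.read_ee_pos(); hit=r.move_linear([*(xy+(xy-e[:2])),.0865],speed=.012,contact_N=8)
print(hit,r.read_ee_pos(),r.read_force()-f0,r.read_ft_torque()-t0,r.read_clock())
r.hold(.5);print(r.read_ee_pos(),r.read_force(),r.read_clock())
```

```text
[-0.0001 -0.0003  0.0001]
[ 0.     -0.      0.0001]
[-0.2204 -0.5603 -2.8873] [ 0.0256  0.0553 -0.0169]
True [0.5736 0.1426 0.0882] [0.4363 1.2605 8.0432] [-0.0417 -0.0452  0.0424] 31.5917
[0.5736 0.1426 0.0882] [ 0.8553 -0.2799  5.4016] 32.0917
```

Run:
```python
from bench import r;from h import *
np.set_printoptions(precision=4,suppress=True)
F=lambda: np.mean([(r.hold(.03),r.read_force()[2])[1] for _ in range(6)])
p=r.read_ee_pos(); z=p[2]; f=F(); print(f)
for k in range(15):
    if f>=13.5: break
    z-=.00015; r.move_linear([p[0],p[1],z],speed=.01); r.hold(.1); f=F(); print(round(z,5),round(f,2))
r.hold(.8); print(F(),r.read_force(),r.read_ee_pos(),r.read_gripper_force(),r.read_clock())
c=r.read_camera("side");save(c,"e1"); c2=r.read_camera("scene")
cv2.imwrite("pics/e.png",np.hstack([cv2.resize(x["color"][a:a+150,b:b+200,::-1],(400,300)) for x,a,b in((c,180,190),(c2,150,240))]))
```

```text
6.023612941645863
0.08803 3.79
0.08788 5.84
0.08773 6.46
0.08758 7.46
0.08743 7.92
0.08728 8.73
0.08713 9.86
0.08698 10.47
0.08683 10.86
0.08668 12.06
0.08653 12.81
0.08638 13.1
0.08623 14.14
14.0197076697521 [-6.8317 -2.5244 13.6174] [0.5736 0.1427 0.0882] 61.34503483772278 40.5667
```

View pics/e.png

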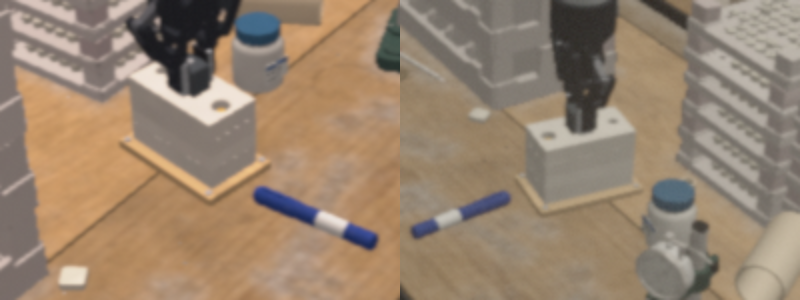

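The mould is closed flush, held steadily at 14 N, and the marker, jar and tile are untouched.

```bash
python3 -c "
from bench import r
print(r.finish_job())"
```

```text
the job is handed in; nothing more can be done
None
```

The mould is assembled with both joints closed flush. I handed the job in after about 41 s with the gripper pressing the cover at about 14 N, and the final pictures show the marker, jar and tile in place; no verdict was returned.

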